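# Hold the spice grinder's twist lid at pulse

### The arm

A 6-joint arm with a two-finger parallel gripper is mounted at the origin on the work surface. World frame = base frame: x ahead of the robot, y to its left, z up, the work surface at z = 0. Lengths are in m, angles in rad, forces in N, time in s.
With the tool pointing down it reaches from about 0.35 to 0.975 m from the base axis. Payload 4.9 kg.
Tool frame: the origin (TCP) lies on the centre line of the jaws, within the pads' length; the fingertips stand 8 mm ahead of it and the grasp point (between the pads) lies 11 mm behind it; z points along the fingers, x is the direction in which the jaws open and shut, and the axes are right-handed (so a half turn about z gives the same grasp; the last joint's range is limited). The gripper opens to 85 mm and grips with 20 to 120 N. Pads are 22 mm wide; open, the fingers measure 114 mm over their backs; the gripper's body (76 mm by 85 mm) begins 54 mm behind the grasp point. The pads swing forward as they close: fully open they stand 13 mm farther back than shut.
Start: joints at [-1.397, 0.053, 1.613, -0, 1.476, -0.119], TCP at [0.18, -0.598, 0.239] pointing down, gripper open.
Joint ranges: [-3.01, 3.01], [-1.01, 2.22], [0.06, 2.58], [-1.02, 4.17], [0.09, 2.62], [-3.14, 3.14]. Speed limits (rad/s): [2.57, 2.57, 3.14, 3.14, 3.14, 3.14].

### API

Orientations are given as a unit quaternion [x, y, z, w].
In Python, from workcell import telemetry, cams, robot gives the robot as it stands.
- The arm moves only by the shell command python3 -m inch 'ROWS' [OPENING] [FORCE]. ROWS is JSON, a list of rows, each an object of numbers: "tx", "ty", "tz": the shift along the tool's x, y, z in cm; "twist": the turn about the tool's z in degrees. A call has 1 to 5 rows; each row is the pose to reach, as a shift and turn from the pose measured when the call began, along the tool's axes at that moment; what a row does not reach only later rows make up. A row lasts 1/8 s, in which the tool goes at most 62.5 mm and 10.7 degrees, less where a joint would pass 70% of its speed; a pose out of reach is approached as far as the arm can. A call with a gripper value outside its range is refused whole. OPENING is the finger opening in cm, from 0 to 8.54, set as the call begins (- or left out, the last holds). The fingers move at their own pace and stop on an object; FORCE is the grip in N (left out, the last holds). Time passes only in rows, so rows that repeat a pose let the fingers close. It gives the time, the measured TCP pose, the force and the opening at its end, in the units of the state.
- telemetry.observe(): the state, without advancing time (a new reading comes with each control period).
- cams.read_camera(name): name is "scene" or "top" or "wrist"; returns a dict with "img" (480x640x3 uint8, red, green, blue), "vfov" (degrees; the focal length in pixels is half the picture's height over the tangent of half this angle, whatever the lens; pixels are square), "cx", "cy" (the principal point, pixels), "camera_from_world" (4x4, takes a point from world to camera coordinates); the wrist camera has in their place "mount" (4x4, takes a point from camera to tool coordinates, whose origin is the TCP and whose axes are the tool frame's). Camera axes: x right, y up, looking along -z (the intrinsics and any distortion apply to the point x, -y, -z); pixel columns grow to the right and rows downward; lengths in m; the calibration is good to about 2 mm. The wrist camera is an equidistant fisheye: a pixel r from the principal point sees the ray r / f radians off the axis. A picture is of the moment at which its call begins: read the wrist's pose just before it. There is no depth.
- robot.close_job(): hands the job in, once; it reports no verdict.
The state is a dict: "t": time; "joint_positions": joint angles; "dq": joint speeds; "effort": joint torques, N m; "tcp_pos": TCP position; "tcp_rot": TCP orientation; "force": force on the tool from outside, world axes, zero at the start; "torque": the same for the moment, N m; "grip_width": finger opening in m.
Only numpy, scipy, OpenCV 4.12 (cv2) and the standard library are available. Lean on these libraries where they do the work, as an engineer would, in place of code of your own. Each camera call takes 0.05 s, during which the arm holds its last target. There are 200 camera calls.

### The job

Take the grinder's lid by its bar grip, fit it fully down into the spice grinder's bayonet mouth and twist it clockwise (seen from above) against the spring to the long middle mark, the pulse setting halfway to the lock. Do not let it snap over into the lock, and leave the mug, spice jar and pot lid where they are. Finish still gripping the lid and holding it steady at that halfway mark, because let go it springs back.

Things in the scene. Friction and masses are not known exactly. Their poses are not given: they have to be found in the camera images.
- grinder: Spice grinder, black plastic tub with a steel band, fixed to the counter; diameter 116 mm at the foot, 105 mm at the top collar, rim at 130 mm height. Origin: centre of its underside, z up. Mouth on top 77 mm wide, with two entry gaps in its rim, 22 mm wide, reaching 47 mm from the axis, at its +x and -x sides; elsewhere a roof (122 to 130 mm height) covers the groove the lid's lugs run in.
- pulse_mark (a point): Tip of the long aluminium rib on the collar, 62 mm from the grinder's axis, 131 mm high. Each half of the collar has three ribs: a short one at the entry gap, this long one (pulse) 43 degrees clockwise of it seen from above, a short one (lock) 86 degrees clockwise. The other long rib is opposite.
- seat (a point): Point on the grinder's axis, 115 mm above the counter (15 mm below the rim), axes as the grinder's: where the lid's origin lies when the lid is fully down. The lid enters straight down with its x axis along the grinder's x axis, either way round. Seated, the lid's flange stands 2 mm above the rim.
- drive_ring (a joint): Sprung steel ring in the mouth that takes the lid's lugs in forks (about 2 mm play each side: the lid turns 0.04 rad before the ring follows) and turns with it. Angle in rad, growing clockwise from above: 0 at rest, forks under the entry gaps; 0.75 pulse mark; 1.5 locked. A spring of 0.12 to 0.18 N m turns it and the lid back when let go; past 1.2 it snaps over into the lock by itself.
- lid: Grinder's loose grey plastic lid, about 0.12 kg, upright on the counter. Origin: centre of its underside, z up. Skirt of 73 mm diameter (0 to 17 mm height) with two lugs at its foot, 14 mm wide, 5 mm thick, at +x and -x, reaching 44.5 mm from the axis; flange of 96 mm diameter (17 to 23 mm height); bar grip on top. Black pointers on the flange in line with the lugs. A half turn leaves it the same.
- lid_grip (a point): Centre of the top of the lid's bar grip, 57 mm above the lid's origin, axes as the lid's. The bar is upright, 56 mm long along x, 18 mm wide along y and stands 34 mm high above the flange.
- pot_lid: Bystander: round steel pot lid with a small knob and no lugs, 90 mm diameter, 30 mm high. Origin: centre of its underside.
- mug: Bystander: white mug, 80 mm diameter, 90 mm high, handle at its +y. Origin: centre of its underside.
- spice_jar: Bystander: glass jar with steel cap, 50 mm diameter, 90 mm high. Origin: centre of its underside.
There are look-alikes about, which are no part of the job. What is shaped like the grinder but green or red is not meant.

How it is judged:
By the outcome, as a careful person would: the job done as asked, in the order asked, and still so for the second after the job is handed in, while the arm keeps its last pose, push and grip.
It also fails if it takes over 45 s, if anything falls off the work surface, if the arm or the gripper's body presses on something with over 40 N, if the wrist force passes 120 N, or if a joint passes its speed limit or range.

## Working session

There is one attempt and no reset: what is moved stays moved. The work goes in short steps, Python scripts to look and compute and a shell command to move; the robot and the scene stay as the last step left them, time stands still between calls to the robot, and variables do not carry over. Pictures are saved under pics/ and viewed, about 8 in all and at most 12, crops included, and the job is handed in when it is done.

```bash
ls; mkdir -p pics
cat > h.py <<'E'
import numpy as np, cv2
from scipy.spatial.transform import Rotation as R
from workcell import telemetry, cams, robot
def snap(name,fn):
    s=telemetry.observe(); c=cams.read_camera(name); cv2.imwrite('pics/'+fn+'.png',c['img'][:,:,::-1])
    f=240/np.tan(np.radians(c['vfov'])/2)
    if name=='wrist':
        T=np.eye(4);T[:3,:3]=R.from_quat(s['tcp_rot']).as_matrix();T[:3,3]=s['tcp_pos'];M=T@c['mount']
    else: M=np.linalg.inv(c['camera_from_world'])
    np.savez('pics/'+fn+'.npz',M=M,f=f,cx=c['cx'],cy=c['cy'],fish=name=='wrist',extra=str({k:v for k,v in c.items() if k not in('img','mount','camera_from_world')}))
    return c
def ray(fn,u,v):
    d=np.load('pics/'+fn+'.npz');M=d['M'];x=(u-d['cx'])/d['f'];y=(v-d['cy'])/d['f']
    if d['fish']:
        r=np.hypot(x,y)+1e-12;k=np.array([np.sin(r)*x/r,-np.sin(r)*y/r,-np.cos(r)])
    else: k=np.array([x,-y,-1.])
    k=M[:3,:3]@k;return M[:3,3],k/np.linalg.norm(k)
def onz(fn,u,v,z):
    o,k=ray(fn,u,v);return o+k*(z-o[2])/k[2]
def cross(*obs):
    A=np.zeros((3,3));b=np.zeros(3);L=[ray(*q) for q in obs]
    for o,k in L:
        P=np.eye(3)-np.outer(k,k);A+=P;b+=P@o
    p=np.linalg.solve(A,b);return p,[np.linalg.norm((np.eye(3)-np.outer(k,k))@(p-o)) for o,k in L]
E
python3 - <<'E'
from h import *
for n in('scene','top','wrist'):
    c=snap(n,n+'0');print(n,{k:v for k,v in c.items() if k!='img'})
print(telemetry.observe())
E
```

```text
pics
scene {'vfov': 56.716917053294154, 'cx': 316.2664196299702, 'cy': 235.32767158655042, 'camera_from_world': array([[ 0.88299304,  0.46914325, -0.01509614, -0.49954521],
       [-0.38724716,  0.74627441,  0.54140016,  0.16765082],
       [ 0.2652601 , -0.47220664,  0.84062951, -1.22231934],
       [ 0.        ,  0.        ,  0.        ,  1.        ]])}
top {'vfov': 48.72547709300409, 'cx': 313.8484764773478, 'cy': 249.17324039336805, 'camera_from_world': array([[-0.00891324, -0.9999554 , -0.00312434,  0.01832126],
       [ 0.99328592, -0.0092141 ,  0.11531778, -0.58011216],
       [-0.11534142, -0.00207551,  0.99332374, -1.17196574],
       [ 0.        ,  0.        ,  0.        ,  1.        ]])}
wrist {'vfov': 65.70646984690485, 'cx': 316.08798675908804, 'cy': 228.90672689080998, 'mount': array([[ 9.99999938e-01,  3.46397615e-04,  6.43932030e-05,
         3.04310102e-04],
       [ 3.48850922e-04, -9.47816047e-01, -3.18817534e-01,
        -8.13438273e-02],
       [-4.94047221e-05,  3.18817536e-01, -9.47816109e-01,
        -1.33866382e-01],
       [ 0.00000000e+00,  0.00000000e+00,  0.00000000e+00,
         1.00000000e+00]])}
{'t': 0.15, 'joint_positions': array([-1.39698313e+00,  5.32471348e-02,  1.61398288e+00, -9.60853698e-06,
        1.47600056e+00, -1.18986942e-01]), 'dq': array([-0.00085578, -0.00190278, -0.0045013 , -0.00026829,  0.0003172 ,
        0.00076894]), 'effort': array([ 6.93643892e-05, -3.94241881e+01, -3.70722985e+01, -1.19405204e-04,
        4.67206846e-03, -1.20946538e-05]), 'tcp_pos': array([ 0.1803193 , -0.59792604,  0.23831688]), 'tcp_rot': array([ 8.02693694e-01, -5.96390948e-01, -5.98032902e-04, -5.59526846e-04]), 'force': array([-0.38691732,  0.49224184, -0.51974873]), 'torque': array([-0.0461738 ,  0.08103576,  0.02826621]), 'grip_width': 0.08562151841732263}
```

View pics/top0.png

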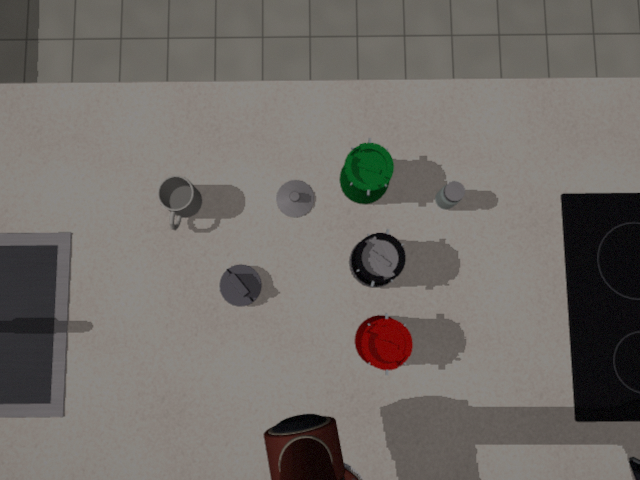

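View pics/scene0.png

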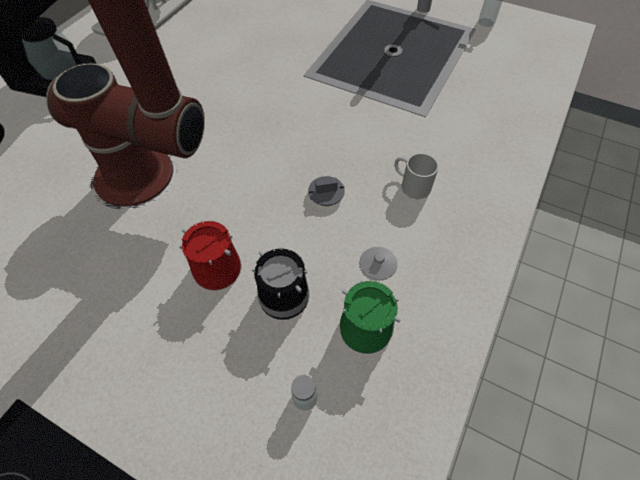

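Top view: black grinder at (378,260), with green (368,170) and red (385,343) look-alikes. The grey lid with bar grip and pointers is at (240,285), and the steel pot lid with a round knob is at (295,198). I'll confirm these in an enlarged crop and get rough positions.

Run:
```python
from h import *
t=cv2.imread('pics/top0.png');s=cv2.imread('pics/scene0.png')
def c(i,u,v,w=40): return cv2.resize(i[v-w:v+w,u-w:u+w],(400,300) if 0 else (300,300),interpolation=cv2.INTER_CUBIC)
o=np.vstack([np.hstack([c(t,240,285),c(t,378,260)]),np.hstack([c(s,326,190),c(s,281,283)])])
cv2.imwrite('pics/crop1.png',cv2.convertScaleAbs(o,alpha=1.5,beta=10))
print('lid',onz('top0',240,284,.023),onz('scene0',326,191,.023),cross(('top0',240,284),('scene0',326,191)))
print('gr',onz('top0',380,257,.13),onz('scene0',280,272,.13),cross(('top0',380,257),('scene0',280,272)))
print(onz('top0',295,198,.01),onz('top0',369,165,.13),onz('top0',385,341,.13))
```

```text
lid [0.50316629 0.18202863 0.023     ] [0.50260751 0.17329615 0.023     ] (array([0.50139253, 0.18165683, 0.01382598]), [np.float64(0.002778040602077463), np.float64(0.0027780406020774797)])
gr [ 0.55133465 -0.12507169  0.13      ] [ 0.55421149 -0.13128844  0.13      ] (array([ 0.55161618, -0.1267747 ,  0.12056932]), [np.float64(0.000855035597922629), np.float64(0.0008550355979225188)])
[0.70425956 0.05623438 0.01      ] [ 0.74846529 -0.10623959  0.13      ] [ 0.37825722 -0.13128319  0.13      ]
```

View pics/crop1.png

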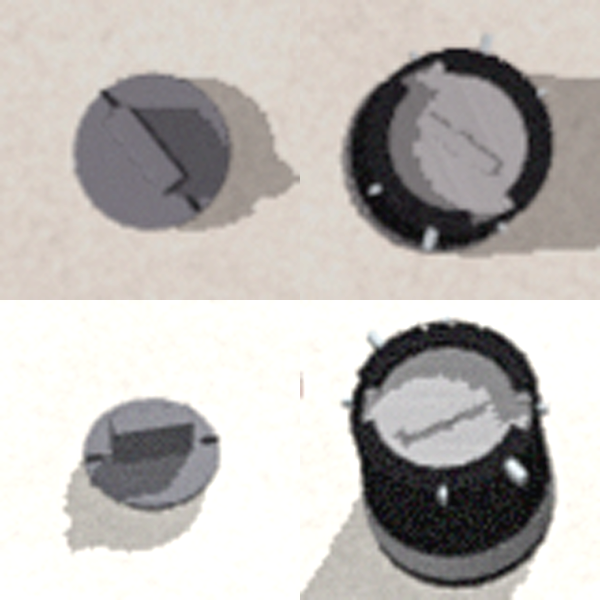

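The crop confirms both. Grinder: entry gaps at about 27°, long ribs at about -16°. Lid: pointers at about 40°. I'll go over the grinder on the way for close-up wrist views.

```bash
python3 -m inch '[{"tx":-34,"ty":-49},{"tx":-34,"ty":-49},{"tx":-34,"ty":-49},{"tx":-34,"ty":-49},{"tx":-34,"ty":-49}]' 8.5 40
cat > goal.py <<'E'
import sys
from h import *
# print shift in tool axes to reach world x,y,z (m) and yaw (deg) of tool x
def goal(x,y,z,yaw=None):
    s=telemetry.observe();M=R.from_quat(s['tcp_rot']).as_matrix();d=100*M.T@(np.array([x,y,z])-s['tcp_pos'])
    y0=np.degrees(np.arctan2(M[1,0],M[0,0]));tw=0 if yaw is None else -((yaw-y0+180)%360-180)
    print('t%.2f pos'%s['t'],s['tcp_pos'].round(4),'yaw %.2f'%y0,'tilt',M[:,2].round(3),'F',s['force'].round(1),'Tq',s['torque'].round(2),'w %.4f'%s['grip_width'],'q',s['joint_positions'].round(2),'dq',abs(s['dq']).max().round(3))
    print('tx %.2f ty %.2f tz %.2f twist %.2f'%(*d,tw))
if __name__=='__main__': goal(*map(float,sys.argv[1:]))
E
python3 goal.py .552 -.127 .24
```

```text
t0.15 pos [ 0.1803 -0.5979  0.2383] yaw -73.22 tilt [-0.     0.002 -1.   ] F [-0.4  0.5 -0.5] Tq [-0.05  0.08  0.03] w 0.0856 q [-1.4   0.05  1.61 -0.    1.48 -0.12] dq 0.005
tx -34.36 ty -49.18 tz -0.10 twist 0.00invalid input at $[0]: expected keys tx, ty, tz, twist
```

```bash
python3 -m inch '[{"tx":-34,"ty":-49,"tz":0,"twist":0},{"tx":-34,"ty":-49,"tz":0,"twist":0},{"tx":-34,"ty":-49,"tz":0,"twist":0},{"tx":-34,"ty":-49,"tz":0,"twist":0},{"tx":-34,"ty":-49,"tz":0,"twist":0}]' 8.5 40
python3 goal.py .552 -.127 .24
```

```text
t: 0.78
tcp_pos: [0.3755, -0.3518, 0.2389]
tcp_rot: [0.803, -0.597, -0.001, -0.001]
force: [0.3, -0.8, -0.6]
grip_width: 0.085
t0.78 pos [ 0.3755 -0.3518  0.2389] yaw -73.25 tilt [-0.     0.002 -1.   ] F [ 0.3 -0.8 -0.6] Tq [-0.   -0.06 -0.04] w 0.0850 q [-0.9  -0.21  1.87  0.    1.49  0.38] dq 0.936
tx -16.44 ty -23.38 tz -0.07 twist 0.00
```

```bash
python3 -m inch '[{"tx":-16.4,"ty":-23.4,"tz":0,"twist":0},{"tx":-16.4,"ty":-23.4,"tz":0,"twist":0},{"tx":-16.4,"ty":-23.4,"tz":0,"twist":0},{"tx":-16.4,"ty":-23.4,"tz":0,"twist":0},{"tx":-16.4,"ty":-23.4,"tz":0,"twist":0}]'
python3 - <<'E'
from h import *
from goal import goal
goal(.552,-.127,.24); snap('wrist','w1')
E
```

```text
t: 1.4
tcp_pos: [0.5533, -0.1247, 0.2389]
tcp_rot: [0.803, -0.596, -0.001, -0.001]
force: [-0.5, -0.4, 0.3]
grip_width: 0.0851
t1.40 pos [ 0.5533 -0.1247  0.2389] yaw -73.11 tilt [-0.     0.002 -1.   ] F [-0.5 -0.4  0.3] Tq [ 0.02 -0.01  0.  ] w 0.0851 q [-0.35 -0.08  1.75  0.    1.48  0.92] dq 0.508
tx 0.18 ty 0.19 tz -0.11 twist 0.00
```

View pics/w1.png

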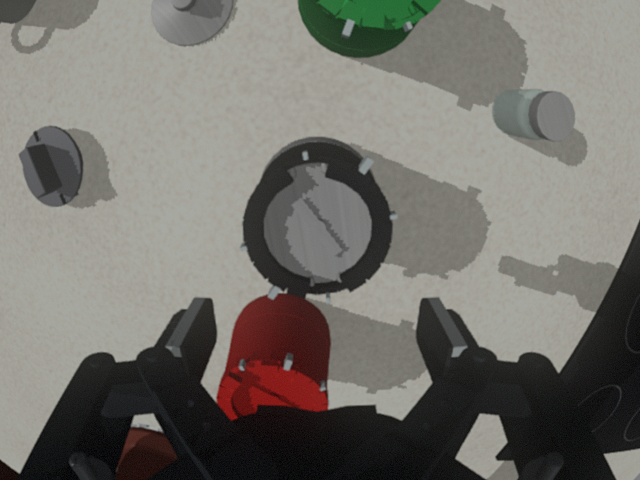

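Wrist view: grinder mouth centred near (318,226), long ribs at about (366,164) and (272,293), gap at about (312,172). The arm was still moving, so I'll settle, retake, and take a second view from a shifted place.

```bash
python3 -m inch '[{"tx":0,"ty":0,"tz":0,"twist":0},{"tx":0,"ty":0,"tz":0,"twist":0}]' >/dev/null
python3 - <<'E'
from h import *
from goal import goal
snap('wrist','w2');goal(.552,-.127,.24)
E
python3 -m inch '[{"tx":-6,"ty":3,"tz":0,"twist":0},{"tx":-6,"ty":3,"tz":0,"twist":0},{"tx":-6,"ty":3,"tz":0,"twist":0},{"tx":-6,"ty":3,"tz":0,"twist":0}]' >/dev/null
python3 - <<'E'
from h import *
from goal import goal
snap('wrist','w3');goal(.50,.18,.24,-50)
o=[cv2.resize(cv2.imread('pics/w%d.png'%k)[a:a+200,b:b+200],(400,400),interpolation=cv2.INTER_CUBIC) for k,a,b in((2,125,218),(3,85,350-20))]
cv2.imwrite('pics/crop2.png',cv2.convertScaleAbs(np.hstack(o),alpha=1.8,beta=10))
E
```

```text
t1.75 pos [ 0.5544 -0.1228  0.2386] yaw -73.04 tilt [ 0.001  0.005 -1.   ] F [-0.4 -1.   0.1] Tq [ 0.  0. -0.] w 0.0850 q [-0.35 -0.08  1.75  0.    1.48  0.92] dq 0.008
tx 0.33 ty 0.35 tz -0.14 twist 0.00
t2.30 pos [ 0.5089 -0.0752  0.2394] yaw -73.11 tilt [ 0.002  0.004 -1.   ] F [0.2 0.4 0.5] Tq [0.06 0.01 0.  ] w 0.0848 q [-0.29 -0.22  1.87  0.    1.49  0.98] dq 0.004
tx -24.68 ty -6.57 tz 0.04 twist -23.11
```

View pics/crop2.png

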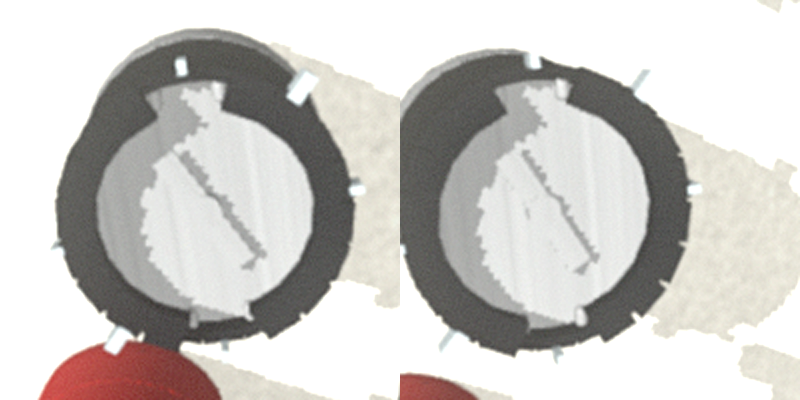

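Crop shows all six ribs: long ones at crop (312,73)/(109,351) in view 2 and (648,70)/(442,349) in view 3. Triangulating the rib tips.

Run:
```python
from h import *
p2=lambda a,b:('w2',218+a/2-.25,125+b/2-.25)
p3=lambda a,b:('w3',330+(a-400)/2-.25,85+b/2-.25)
P={}
for n,a,b in(('A',(312,73),(648,70)),('B',(109,351),(442,349)),('g1',(181,57),(532,55)),('g2',(225,350),(557,361)),('l1',(365,189),(702,188))):
    P[n],e=cross(p2(*a),p3(*b));print(n,P[n].round(4),np.round(e,4),'w2@.131',onz(*p2(*a),.131)[:2].round(4),'w3',onz(*p3(*b),.131)[:2].round(4))
for i,j in(('A','B'),('g1','g2')):
    d=P[i]-P[j];print(i,'mid',((P[i]+P[j])/2).round(4),'len',np.linalg.norm(d[:2]).round(4),'ang',np.degrees(np.arctan2(d[1],d[0])).round(2))
for f in(p2,p3):
  a,b=((312,73),(109,351)) if f is p2 else ((648,70),(442,349))
  q,w=onz(*f(*a),.131),onz(*f(*b),.131);print((q+w)/2,np.linalg.norm(q-w),np.degrees(np.arctan2(*(q-w)[1::-1])))
```

```text
A [ 0.6104 -0.1461  0.12  ] [0.0009 0.0009] w2@.131 [ 0.6107 -0.1447] w3 [ 0.6099 -0.1413]
B [ 0.4939 -0.1062  0.1329] [0.0016 0.0016] w2@.131 [ 0.4915 -0.1073] w3 [ 0.4944 -0.1054]
g1 [ 0.6015 -0.1026  0.1239] [0.0006 0.0006] w2@.131 [ 0.6029 -0.1022] w3 [ 0.6007 -0.1016]
g2 [ 0.4988 -0.151   0.1208] [0.0007 0.0007] w2@.131 [ 0.5049 -0.1484] w3 [ 0.5018 -0.1476]
l1 [ 0.5786 -0.1756  0.1312] [0. 0.] w2@.131 [ 0.5785 -0.1757] w3 [ 0.5786 -0.1757]
A mid [ 0.5521 -0.1261  0.1264] len 0.1232 ang -18.91
g1 mid [ 0.5502 -0.1268  0.1223] len 0.1135 ang 25.19
[ 0.55109612 -0.12600518  0.131     ] 0.12496811822883797 -17.420038062044366
[ 0.55215408 -0.12335298  0.131     ] 0.12104083932977977 -17.27872305160722
```

Grinder axis ≈ (0.552,-0.126), rim at about 0.13, gaps at about 25.6° (long ribs at -17.4°). Now to the lid.

```bash
python3 -m inch '[{"tx":-24.7,"ty":-6.6,"tz":0,"twist":-23},{"tx":-24.7,"ty":-6.6,"tz":0,"twist":-23},{"tx":-24.7,"ty":-6.6,"tz":0,"twist":-23},{"tx":-24.7,"ty":-6.6,"tz":0,"twist":-23},{"tx":-24.7,"ty":-6.6,"tz":0,"twist":-23}]' >/dev/null
python3 -m inch '[{"tx":0,"ty":0,"tz":0,"twist":0},{"tx":0,"ty":0,"tz":0,"twist":0}]' >/dev/null
python3 - <<'E'
from h import *
from goal import goal
snap('wrist','w4');goal(.501,.18,.20,-50)
E
python3 -m inch '[{"tx":0,"ty":4,"tz":6,"twist":0},{"tx":0,"ty":4,"tz":6,"twist":0},{"tx":0,"ty":4,"tz":6,"twist":0},{"tx":0,"ty":4,"tz":6,"twist":0}]' >/dev/null
python3 - <<'E'
from h import *
from goal import goal
snap('wrist','w5');goal(.501,.18,.20,-50)
o=[cv2.resize(cv2.imread('pics/w%d.png'%k)[100:380,180:460],(400,400),interpolation=cv2.INTER_CUBIC) for k in(4,5)]
cv2.imwrite('pics/crop3.png',cv2.convertScaleAbs(np.hstack(o),alpha=1.6,beta=10))
E
```

```text
t3.23 pos [0.5009 0.1822 0.2407] yaw -49.95 tilt [ 0.002  0.004 -1.   ] F [ 0.1 -1.1  0.7] Tq [-0.03  0.04  0.04] w 0.0848 q [ 0.21 -0.17  1.83  0.    1.49  1.08] dq 0.005
tx 0.18 ty 0.15 tz 4.07 twist 0.05
t3.77 pos [0.4728 0.1572 0.1837] yaw -49.96 tilt [ 0.007  0.005 -1.   ] F [-0.9 -0.4  0.4] Tq [-0.01 -0.02  0.01] w 0.0848 q [ 0.17 -0.22  1.97  0.    1.39  1.04] dq 0.008
tx 0.07 ty -3.64 tz -1.59 twist 0.04
```

View pics/crop3.png

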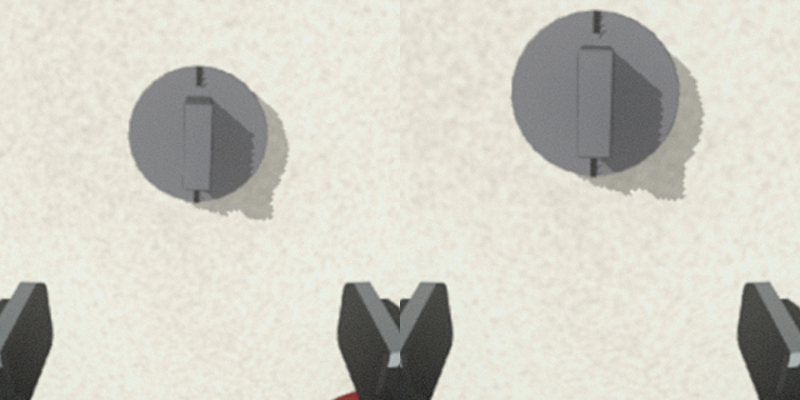

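Lid is clear in both views: bar vertical in image, pointers at crop (199,66)/(196,202) and (596,10)/(594,177).

Run:
```python
from h import *
from goal import goal
k=.7
p4=lambda a,b:('w4',180+a*k,100+b*k)
p5=lambda a,b:('w5',180+(a-400)*k,100+b*k)
P={}
for n,a,b in(('p1',(199,66),(596.5,10)),('p2',(196.5,202),(594,177)),('b1',(199.5,103.5),(596,50)),('b2',(196.5,190),(594.5,157))):
    P[n],e=cross(p4(*a),p5(*b));z=.023 if n[0]=='p' else .057
    print(n,P[n].round(4),np.round(e,4),onz(*p4(*a),z)[:2].round(4),onz(*p5(*b),z)[:2].round(4))
for i,j in(('p1','p2'),('b1','b2')):
    d=P[i]-P[j];print('mid',((P[i]+P[j])/2).round(4),'len',np.linalg.norm(d[:2]).round(4),'ang',np.degrees(np.arctan2(d[1],d[0])).round(2))
for f,pp,bb in((p4,((199,66),(196.5,202)),((199.5,103.5),(196.5,190))),(p5,((596.5,10),(594,177)),((596,50),(594.5,157)))):
  for (a,b),z in((pp,.023),(bb,.057)):
    q,w=onz(*f(*a),z),onz(*f(*b),z);print(z,((q+w)/2).round(4),np.linalg.norm(q-w).round(4),np.degrees(np.arctan2(*(q-w)[1::-1])).round(2))
```

```text
p1 [0.5379 0.21   0.0215] [0. 0.] [0.538  0.2101] [0.5378 0.21  ]
p2 [0.4619 0.1481 0.0161] [0.0001 0.0001] [0.4639 0.1498] [0.4636 0.1495]
b1 [0.522  0.1968 0.0499] [0.0003 0.0003] [0.5231 0.1975] [0.5222 0.1973]
b2 [0.4805 0.1636 0.0597] [0.0003 0.0003] [0.4796 0.1632] [0.4801 0.163 ]
mid [0.4999 0.1791 0.0188] len 0.0979 ang 39.17
mid [0.5013 0.1802 0.0548] len 0.0532 ang 38.64
0.023 [0.5009 0.18   0.023 ] 0.0955 39.12
0.057 [0.5013 0.1803 0.057 ] 0.0553 38.23
0.023 [0.5007 0.1797 0.023 ] 0.0957 39.18
0.057 [0.5011 0.1801 0.057 ] 0.0543 39.23
```

```bash
python3 goal.py .501 .180 .08 -50.9
python3 -m inch '[{"tx":0.1,"ty":-3.6,"tz":10,"twist":0.9},{"tx":0.1,"ty":-3.6,"tz":10,"twist":0.9},{"tx":0.1,"ty":-3.6,"tz":10,"twist":0.9},{"tx":0.1,"ty":-3.6,"tz":10,"twist":0.9},{"tx":0.1,"ty":-3.6,"tz":10,"twist":0.9}]' >/dev/null; python3 goal.py .501 .180 .034 -50.9
```

```text
t3.77 pos [0.4728 0.1572 0.1837] yaw -49.96 tilt [ 0.007  0.005 -1.   ] F [-0.9 -0.4  0.4] Tq [-0.01 -0.02  0.01] w 0.0848 q [ 0.17 -0.22  1.97  0.    1.39  1.04] dq 0.008
tx 0.06 ty -3.53 tz 10.40 twist 0.94
t4.40 pos [0.5035 0.1804 0.087 ] yaw -50.86 tilt [ 0.012  0.006 -1.   ] F [-0.4  0.3  0.2] Tq [0.04 0.02 0.03] w 0.0847 q [ 0.2  -0.02  1.96  0.    1.2   1.09] dq 0.011
tx -0.14 ty 0.28 tz 5.29 twist 0.04
```

```bash
python3 -m inch '[{"tx":-0.15,"ty":0.25,"tz":5.2,"twist":0},{"tx":-0.15,"ty":0.25,"tz":5.2,"twist":0},{"tx":-0.15,"ty":0.25,"tz":5.2,"twist":0},{"tx":-0.15,"ty":0.25,"tz":5.2,"twist":0}]' >/dev/null; python3 goal.py .501 .180 .034 -50.9
```

```text
t4.90 pos [0.5029 0.1806 0.0374] yaw -50.86 tilt [ 0.016  0.007 -1.   ] F [-0.4  0.8  0.8] Tq [0.01 0.01 0.02] w 0.0850 q [0.2  0.05 1.98 0.   1.1  1.09] dq 0.004
tx -0.08 ty 0.19 tz 0.34 twist 0.04
```

```bash
python3 -m inch '[{"tx":-0.1,"ty":0.3,"tz":0.4,"twist":0},{"tx":-0.1,"ty":0.3,"tz":0.4,"twist":0},{"tx":-0.1,"ty":0.3,"tz":0.4,"twist":0}]' >/dev/null; python3 goal.py .501 .180 .034 -50.9
python3 -m inch '[{"tx":0,"ty":0,"tz":0,"twist":0},{"tx":0,"ty":0,"tz":0,"twist":0},{"tx":0,"ty":0,"tz":0,"twist":0},{"tx":0,"ty":0,"tz":0,"twist":0},{"tx":0,"ty":0,"tz":0,"twist":0}]' 0 80 >/dev/null; python3 goal.py .501 .180 .034 -50.9
```

```text
t5.28 pos [0.5    0.1795 0.0335] yaw -50.86 tilt [ 0.016  0.007 -1.   ] F [-0.5 -0.1  0. ] Tq [-0.06 -0.01 -0.05] w 0.0848 q [0.2  0.04 1.99 0.   1.09 1.09] dq 0.005
tx 0.02 ty -0.11 tz -0.05 twist 0.04
t5.90 pos [0.5003 0.1796 0.0338] yaw -50.87 tilt [ 0.017  0.007 -1.   ] F [-0.3  0.5  1.5] Tq [ 0.05  0.06 -0.05] w 0.0169 q [0.2  0.04 1.99 0.   1.09 1.09] dq 0.003
tx 0.01 ty -0.08 tz -0.02 twist 0.03
```

```bash
python3 -m inch '[{"tx":0,"ty":0,"tz":-5,"twist":0},{"tx":0,"ty":0,"tz":-10,"twist":0},{"tx":0,"ty":0,"tz":-15,"twist":0},{"tx":0,"ty":0,"tz":-19,"twist":0},{"tx":0,"ty":0,"tz":-19,"twist":0}]' - 80 >/dev/null; python3 goal.py .5513 -.1263 .22 -64.4
```

```text
t6.53 pos [0.4991 0.1786 0.2278] yaw -50.86 tilt [ 0.024  0.009 -1.   ] F [-0.9  0.6 -1.6] Tq [ 0.02 -0.03  0.03] w 0.0168 q [ 0.2  -0.19  1.86  0.    1.44  1.09] dq 0.076
tx 26.94 ty 15.22 tz 0.64 twist 13.54
```

```bash
python3 -m inch '[{"tx":26.9,"ty":15.2,"tz":0.6,"twist":13.5},{"tx":26.9,"ty":15.2,"tz":0.6,"twist":13.5},{"tx":26.9,"ty":15.2,"tz":0.6,"twist":13.5},{"tx":26.9,"ty":15.2,"tz":0.6,"twist":13.5},{"tx":26.9,"ty":15.2,"tz":0.6,"twist":13.5}]' >/dev/null; python3 goal.py .5513 -.1263 .22 -64.4
```

```text
t7.15 pos [ 0.55   -0.1276  0.2174] yaw -64.39 tilt [ 0.021  0.01  -1.   ] F [ 0.9 -0.  -2.1] Tq [ 0.03  0.01 -0.02] w 0.0168 q [-0.37 -0.09  1.79  0.02  1.43  0.75] dq 0.758
tx -0.07 ty -0.18 tz -0.25 twist 0.01
```

```bash
python3 -m inch '[{"tx":0,"ty":0,"tz":1.5,"twist":0},{"tx":0,"ty":0,"tz":3,"twist":0},{"tx":0,"ty":0,"tz":3.5,"twist":0},{"tx":0,"ty":0,"tz":3.5,"twist":0}]' >/dev/null; python3 goal.py .5513 -.1263 .176 -64.4
python3 - <<'E'
from h import *
c=snap('wrist','w6');d=snap('scene','s6');t=snap('top','t6')
a=cv2.resize(c['img'][150:400,190:440],(400,400),interpolation=cv2.INTER_CUBIC)
b=cv2.resize(d['img'][205:325,220:340],(400,400),interpolation=cv2.INTER_CUBIC)
cv2.imwrite('pics/crop4.png',cv2.convertScaleAbs(np.hstack([a,b])[:,:,::-1],alpha=1.6,beta=15))
E
```

```text
t7.65 pos [ 0.5503 -0.1258  0.1814] yaw -64.27 tilt [ 0.019  0.011 -1.   ] F [-0.3  0.  -1.5] Tq [ 0.01 -0.01 -0.01] w 0.0169 q [-0.36 -0.06  1.82  0.02  1.36  0.75] dq 0.026
tx 0.09 ty -0.06 tz 0.54 twist 0.13
```

View pics/crop4.png

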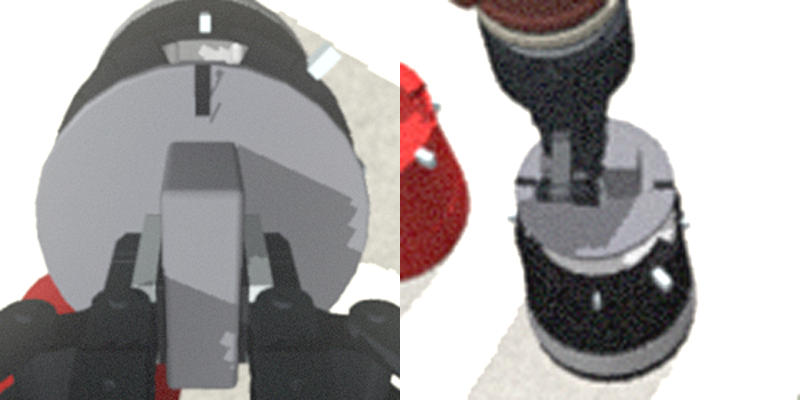

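Lid pointer (203,88), entry gap (205,52) and gap rib (206,22) line up in the wrist crop, so the angle is right. Descending.

```bash
python3 -m inch '[{"tx":0.1,"ty":-0.05,"tz":0.8,"twist":0.1},{"tx":0.1,"ty":-0.05,"tz":1.3,"twist":0.1},{"tx":0.1,"ty":-0.05,"tz":1.6,"twist":0.1},{"tx":0.1,"ty":-0.05,"tz":1.6,"twist":0.1}]' >/dev/null; python3 goal.py .5513 -.1263 .1488 -64.4
python3 -m inch '[{"tx":0,"ty":-0.05,"tz":0.3,"twist":0},{"tx":0,"ty":-0.05,"tz":0.6,"twist":0},{"tx":0,"ty":-0.05,"tz":0.9,"twist":0},{"tx":0,"ty":-0.05,"tz":0.9,"twist":0}]' >/dev/null; python3 goal.py .5513 -.1263 .1488 -64.4
```

```text
t8.30 pos [ 0.5522 -0.1271  0.1668] yaw -64.42 tilt [ 0.021  0.01  -1.   ] F [ 0.1  0.2 -1.4] Tq [-0.    0.    0.02] w 0.0169 q [-0.37 -0.04  1.83  0.02  1.34  0.75] dq 0.01
tx -0.12 ty 0.09 tz 1.80 twist -0.02
t8.80 pos [ 0.5532 -0.1271  0.1632] yaw -64.40 tilt [ 0.021  0.009 -1.   ] F [-14.    4.4  21. ] Tq [0.56 1.89 0.04] w 0.0168 q [-0.36 -0.04  1.83  0.02  1.33  0.76] dq 0.003
tx -0.15 ty 0.17 tz 1.44 twist -0.00
```

Contact 21 N up, pushing toward -x. The TCP is 2 mm past the target in +x. Lift slightly, shift back, retry.

```bash
python3 -m inch '[{"tx":0,"ty":0,"tz":-0.6,"twist":0},{"tx":-0.2,"ty":0.25,"tz":-0.6,"twist":0},{"tx":-0.2,"ty":0.25,"tz":-0.4,"twist":0},{"tx":-0.2,"ty":0.25,"tz":-0.4,"twist":0}]' >/dev/null; python3 goal.py .5513 -.1263 .1488 -64.4
python3 -m inch '[{"tx":0,"ty":0.03,"tz":0.4,"twist":0},{"tx":0,"ty":0.03,"tz":0.7,"twist":0},{"tx":0,"ty":0.03,"tz":1.0,"twist":0},{"tx":0,"ty":0.03,"tz":1.0,"twist":0}]' >/dev/null; python3 goal.py .5513 -.1263 .1488 -64.4
```

```text
t9.30 pos [ 0.5493 -0.1261  0.1657] yaw -64.40 tilt [ 0.019  0.01  -1.   ] F [ 0.2 -0.3 -1. ] Tq [-0.01 -0.06  0.03] w 0.0173 q [-0.37 -0.05  1.84  0.02  1.34  0.75] dq 0.006
tx 0.10 ty -0.13 tz 1.70 twist -0.00
t9.80 pos [ 0.549  -0.1261  0.1553] yaw -64.41 tilt [ 0.019  0.011 -1.   ] F [ 0.  -0.2 -2.1] Tq [ 0.02 -0.01 -0.02] w 0.0170 q [-0.37 -0.04  1.85  0.02  1.32  0.75] dq 0.006
tx 0.12 ty -0.18 tz 0.65 twist -0.01
```

Now 8 mm below the rim with no contact force. Continuing to the seat.

```bash
python3 -m inch '[{"tx":0,"ty":0,"tz":0.3,"twist":0},{"tx":0,"ty":0,"tz":0.6,"twist":0},{"tx":0,"ty":0,"tz":0.75,"twist":0},{"tx":0,"ty":0,"tz":0.75,"twist":0}]' >/dev/null; python3 goal.py .5513 -.1263 .1488 -64.4
```

```text
t10.30 pos [ 0.5494 -0.126   0.1487] yaw -64.40 tilt [ 0.019  0.01  -1.   ] F [-2.9  1.2  4.3] Tq [0.11 0.52 0.  ] w 0.0172 q [-0.37 -0.03  1.85  0.02  1.31  0.75] dq 0.002
tx 0.11 ty -0.16 tz -0.00 twist 0.00
```

```bash
python3 -m inch '[{"tx":0,"ty":0,"tz":0.12,"twist":0},{"tx":0,"ty":0,"tz":0.12,"twist":0}]' >/dev/null; python3 goal.py .5513 -.1263 .1488 -64.4
python3 - <<'E'
from h import *
c=snap('wrist','w7');d=snap('scene','s7')
a=cv2.resize(c['img'][150:400,190:440],(400,400),interpolation=cv2.INTER_CUBIC)
b=cv2.resize(d['img'][225:325,230:330],(400,400),interpolation=cv2.INTER_CUBIC)
cv2.imwrite('pics/crop5.png',cv2.convertScaleAbs(np.hstack([a,b])[:,:,::-1],alpha=1.6,beta=15))
E
```

```text
t10.55 pos [ 0.5496 -0.1261  0.1487] yaw -64.40 tilt [ 0.019  0.01  -1.   ] F [-2.4  2.   5.2] Tq [ 0.16  0.74 -0.09] w 0.0168 q [-0.37 -0.03  1.85  0.02  1.31  0.75] dq 0.002
tx 0.10 ty -0.15 tz -0.01 twist 0.00
```

View pics/crop5.png

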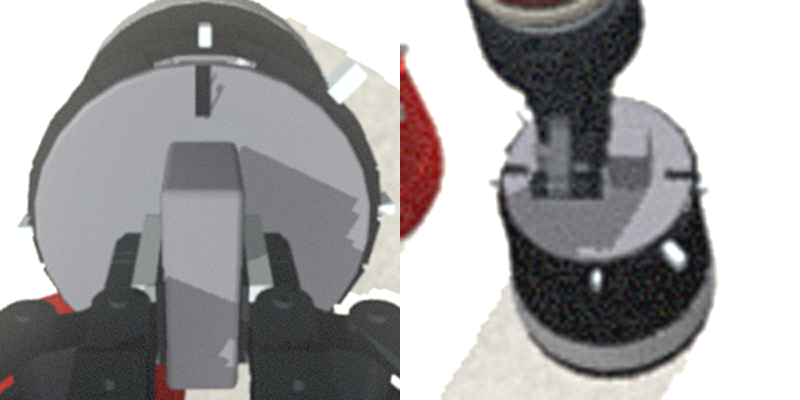

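Seated: z is 0.1487, matching the predicted 0.1488, with an axial stop and the flange flat on the collar. Pointer (203,90) is on the gap rib (205,35). Now twist in small steps, feeling for the ring.

```bash
for i in 1 2 3 4; do python3 -m inch '[{"tx":0,"ty":0,"tz":0,"twist":1},{"tx":0,"ty":0,"tz":0,"twist":1}]' >/dev/null; python3 goal.py .5513 -.1263 .1488 -64.4|head -1|cut -c1-130; done
```

```text
t10.90 pos [ 0.5498 -0.1263  0.1488] yaw -65.41 tilt [ 0.02  0.01 -1.  ] F [-0.2 -0.   1.8] Tq [-0.12  0.06  0.03] w 0.0170 q [-0.
t11.15 pos [ 0.55   -0.1265  0.1489] yaw -66.42 tilt [ 0.021  0.009 -1.   ] F [ 0.7 -1.4 -0. ] Tq [-0.27  0.    0.06] w 0.0171 q [
t11.40 pos [ 0.55   -0.1265  0.1488] yaw -67.42 tilt [ 0.02   0.009 -1.   ] F [-0.4 -0.7  1.1] Tq [-0.14  0.01  0.09] w 0.0165 q [
t11.65 pos [ 0.55   -0.1264  0.1488] yaw -68.43 tilt [ 0.02   0.009 -1.   ] F [ 0.4 -0.1  1.6] Tq [-0.18  0.02  0.14] w 0.0163 q [
```

```bash
python3 -m inch '[{"tx":0,"ty":0,"tz":0,"twist":8},{"tx":0,"ty":0,"tz":0,"twist":16},{"tx":0,"ty":0,"tz":0,"twist":24},{"tx":0,"ty":0,"tz":0,"twist":30},{"tx":0,"ty":0,"tz":0,"twist":30}]' >/dev/null; python3 goal.py .55 -.1264 .1488 -109.5
```

```text
t12.28 pos [ 0.55   -0.1262  0.1491] yaw -98.34 tilt [ 0.02  0.01 -1.  ] F [-1.3  0.8  2.9] Tq [0.01 0.21 0.15] w 0.0167 q [-0.37 -0.03  1.85  0.02  1.31  1.35] dq 0.028
tx 0.02 ty -0.00 tz 0.03 twist 11.16
```

```bash
python3 -m inch '[{"tx":0,"ty":0,"tz":0,"twist":5},{"tx":0,"ty":0,"tz":0,"twist":9},{"tx":0,"ty":0,"tz":0,"twist":11},{"tx":0,"ty":0,"tz":0,"twist":11},{"tx":0,"ty":0,"tz":0,"twist":11}]' >/dev/null; python3 goal.py .55 -.1264 .1488 -109.5
python3 - <<'E'
from h import *
c=snap('wrist','w8');d=snap('top','t8')
a=cv2.resize(c['img'][150:400,190:440],(600,600),interpolation=cv2.INTER_CUBIC)
b=cv2.resize(d['img'][220:300,340:420],(200,200),interpolation=cv2.INTER_CUBIC)
b=np.vstack([b,np.zeros((400,200,3),np.uint8)])
cv2.imwrite('pics/crop6.png',cv2.convertScaleAbs(np.hstack([a,b])[:,:,::-1],alpha=1.6,beta=15))
E
```

```text
t12.90 pos [ 0.55   -0.126   0.1492] yaw -109.28 tilt [ 0.02  0.01 -1.  ] F [-1.1  1.8  3. ] Tq [0.05 0.25 0.21] w 0.0168 q [-0.37 -0.03  1.85  0.02  1.31  1.54] dq 0.004
tx 0.03 ty -0.01 tz 0.04 twist 0.22
```

View pics/crop6.png

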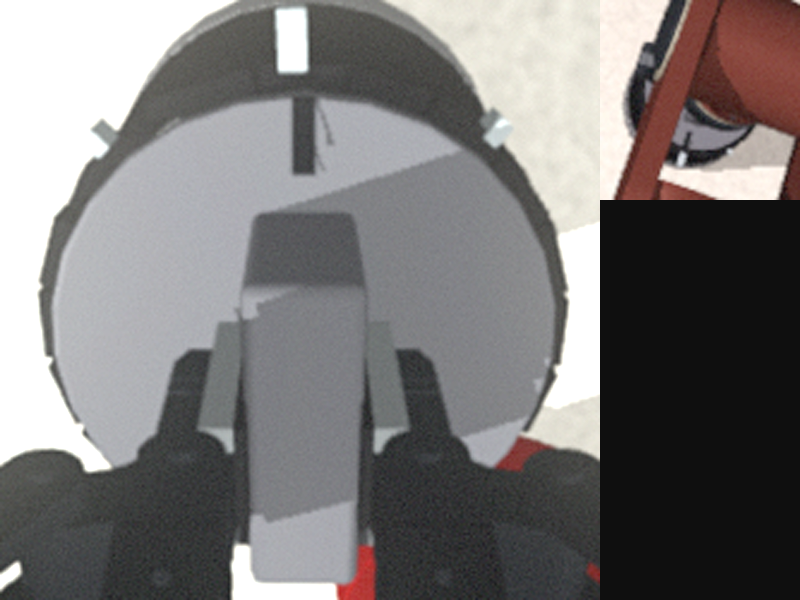

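Pointer at (304,98)–(303,172) sits just past the long rib (291,10)–(292,70), and the short ribs are symmetric at (104,135) and (495,130). Computing the angle between pointer and rib.

Run:
```python
from h import *
k=250/600
p=lambda a,b,z:onz('w8',190+a*k,150+b*k,z)[:2]
po,pi=p(304,98,.138),p(303.5,172,.138)
ro,ri=p(291,10,.131),p(292,70,.131)
l,r=p(104,135,.131),p(495,130,.131)
an=lambda d:np.degrees(np.arctan2(d[1],d[0])).round(2)
print('pointer line',an(po-pi),'rib line',an(ro-ri))
for c in((.552,-.126),(.5505,-.126),(.5507,-.1263)):
    c=np.array(c);print(c,'ptr',an(po-c),np.linalg.norm(po-c).round(4),'rib',an(ro-c),an(ri-c),np.linalg.norm(ro-c).round(4),'short',an(l-c),an(r-c),(an(l-c)+an(r-c))/2,np.linalg.norm(l-c).round(4),np.linalg.norm(r-c).round(4))
```

```text
pointer line -19.66 rib line -18.5
[ 0.552 -0.126] ptr -20.98 0.047 rib -18.4 -18.38 0.0611 short 22.59 -60.82 -19.115000000000002 0.0522 0.0535
[ 0.5505 -0.126 ] ptr -20.35 0.0485 rib -17.97 -17.86 0.0625 short 21.97 -59.44 -18.735 0.0536 0.0543
[ 0.5507 -0.1263] ptr -20.09 0.0482 rib -17.76 -17.61 0.0622 short 22.35 -59.46 -18.555 0.0536 0.0539
```

Pointer is about 2.3° past the rib, which matches the 0.04 rad play plus 0.75 rad of ring travel. The feel-based estimate agrees within 1°. The spring torque of about 0.2 N m is there and the arm is at rest.

Run:
```python
from goal import *
c=snap('wrist','w9');cams.read_camera('wrist');goal(.55,-.126,.149,-109.3)
print(robot.close_job())
```

```text
t13.10 pos [ 0.55   -0.1261  0.1492] yaw -109.32 tilt [ 0.02  0.01 -1.  ] F [-1.4  1.6  4.4] Tq [0.05 0.25 0.18] w 0.0168 q [-0.37 -0.03  1.85  0.02  1.31  1.54] dq 0.0
tx -0.01 ty 0.00 tz 0.02 twist -0.02
the job is handed in; nothing more can be done
None
```

I took the lid by its bar grip, seated it in the black grinder and twisted it clockwise to the long pulse mark. The job is handed in at 13.1 s with the gripper still holding it.

- **Seating:** The first descent caught the rim with about 21 N, because the lid was roughly 2 mm off to one side. I lifted it, shifted it back and it went in freely. It stopped at a tool height of 0.1487 m, against 0.1488 m expected.
- **Angle:** In the wrist picture the pointer is 1.2 to 2.6° past the long rib, depending on how it is measured. The 0.04 rad play plus 0.75 rad of ring travel would put it about 2.3° past. The start of the spring torque suggested the setting could be about 0.9° short. That puts the ring at roughly 0.75 rad, within about 1°, and well short of the 1.2 rad snap-over.
- **Holding:** At hand-in the arm was still, the grip was unchanged, the spring torque was about 0.18 N m and the upward force about 4 N.
- **Not checked:** I did not look at the mug, spice jar and pot lid again at the end. The arm's path stayed clear of them.

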